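# Clamp a lens tube in a V-block fixture

## Robot

A 6-joint arm with a two-finger parallel gripper is mounted at the origin on the work surface. World frame = base frame: x ahead of the robot, y to its left, z up, the work surface at z = 0. Lengths are in m, angles in rad, forces in N, time in s.
With the tool pointing down it reaches from about 0.4 to 0.825 m from the base axis. Payload 7 kg.
Tool frame: the origin (TCP) lies between the finger pads; the fingertips stand 8 mm ahead of it and the grasp point (between the pads) lies 11 mm behind it (arm.finger_overhang is the distance from the TCP to the fingertips, in m); z points along the fingers, y is the line along which they close (so a half turn about z gives the same grasp; the last joint's range is limited). The gripper opens to 88 mm and grips with 3 to 60 N. Pads are 19 mm wide; open, the fingers measure 130 mm over their backs; the gripper's body (78 mm by 193 mm) begins 47 mm behind the grasp point.
Start: joints at [-0.937, 0.359, 0.012, 0, -1.224, -0.288], TCP at [0.229, -0.635, 0.202] pointing down, gripper open.
Joint ranges: [-3.07, 3.07], [-1.43, 2.12], [-1.02, 1.25], [-3.03, 1.67], [-3.05, -0], [-3.03, 3.03]. Speed limits (rad/s): [2.39, 2.39, 3.01, 3.14, 3.14, 3.14].

## Interface

Orientations are given as [roll, pitch, yaw] about the fixed x, y, z axes, in that order (R = Rz(yaw) Ry(pitch) Rx(roll)).
In Python, from station import arm gives the robot as it stands.
- The arm moves only by the tool move_arm, never from a script. Its argument "rows" is text: rows parted by semicolons, each of 7 numbers parted by spaces: the turn, a rotation vector about the tool's x, y, z in degrees, then the shift along the tool's x, y, z in m, then the finger opening in m, from 0 to 0.0876. A call has 1 to 8 rows; each row shifts and turns the commanded pose from where the row before left it, along the tool's axes as they then stand; what a row does not reach is not made up. A row lasts 1/8 s, in which the tool goes at most 62.5 mm and 10.7 degrees, less where a joint would pass 70% of its speed; a pose out of reach is approached as far as the arm can. A call is refused whole if a number of a shift passes 0.0625 or a number of a turn 10.7, either way. A call with a gripper value outside its range is refused whole. The fingers move at their own pace and stop on an object; "squeeze" is the grip in N (left out, the last holds). Time passes only in rows, so rows that do not move let the fingers close. It gives the time, the measured TCP pose, the force, the opening and the grip force at its end, in the units of the state.
- arm.get_state(): the state, without advancing time (a new reading comes with each control period).
- arm.grab_frame(name): name is "scene" or "top" or "wrist"; returns (picture, depth): 400x640x3 uint8, blue, green, red; 400x640 float32, m along the optical axis (not along the pixel's ray), 0 where there is no reading.
- arm.camera_model(name): a dict with "mtx" (3x3 intrinsics, pixels), "camera_from_world" (4x4, takes a point from world to camera coordinates); the wrist camera has in their place "mount" (4x4, takes a point from camera to tool coordinates, whose origin is the TCP and whose axes are the flange's). Camera axes: x right, y down, z forward; pixel columns grow to the right and rows downward; lengths in m; the calibration is good to about 2 mm. A picture is of the moment at which its call begins: read the wrist's pose just before it. camera_model takes no time and is no camera call.
- arm.job_done(): hands the job in; it is judged then, once.
The state is a dict: "t": time; "q": joint angles; "qd": joint speeds; "joint_efforts": joint torques, N m; "eef_pos": TCP position; "ee_rot": TCP orientation; "force": force on the tool from outside, world axes, zero at the start; "moment": the same for the moment, N m; "width": finger opening in m; "gripper_force": force on a finger pad.
Only numpy, scipy, OpenCV 4.12 (cv2) and the standard library are available. Lean on these libraries where they do the work, as an engineer would, in place of code of your own. Each camera call takes 0.05 s, during which the arm holds its last target. There are 200 camera calls.

## Task

Take the aluminium lens tube from its grey rest and lay it gently in the two black V-blocks of the clamp fixture, then slide it along the Vs until its end is home against the rubber buffer of the red end stop, without ramming the buffer. Then swing the yellow clamp strap all the way over, up to its stop, so that its sprung rubber foot holds the tube down; let go, and leave the other things on the bench alone.

Things in the scene. Friction and masses are not known exactly. Their poses are not given: they have to be found in the camera images.
- tube: Aluminium lens tube, black band at each end, ends alike: diameter 32 mm, length 150 mm, 0.18 to 0.35 kg. Origin at the middle of its axis, x along the axis. At the start it lies in two shallow notches of a grey rest (60 mm wide, notches 44 to 56 mm either side of the rest's middle), axis 40 mm above the bench; its middle 70 mm is free for fingers down to 10 mm above the bench.
- cradle: Clamp fixture, fixed to the bench. Origin at bench height under the middle between the V-blocks; x along the Vs towards the red end stop, y towards the strap's hinge post, z up. Plate 12 mm thick, x -90 to 150, y -55 to 110 mm. Two black 90-degree V-blocks, x -60 to -40 and 40 to 60 mm, 54 mm wide, 54 mm high; the 80 mm between them is open for fingers down to the plate.
- vee (a point): Point of the fixture midway between the V-blocks where the axis of a tube lying in them passes: x 0, y 0, 55 mm above the bench. The tube lies along the fixture's x. Laid with its middle at x = -20 mm it rests in both Vs and is always clear of the end stop. Sliding it along the Vs takes 2 to 7 N by itself.
- slot (a point): Middle of the range in which the end stop may be bolted, on the tube's axis: x 81 mm, 55 mm above the bench. The stop itself is not measured: the face of its black rubber buffer (22 mm across, facing -x, on the tube's axis) is anywhere from x 65 to 97 mm. The buffer gives 1 mm per 5 N for 3 mm, damped, then is hard; over 20 N breaks it. The red bracket is 78 mm high.
- strap (a joint): Angle of the yellow clamp strap about its upright hinge post, rad. 0: closed, at its stop, lying square across the tube (along -y of the fixture). It grows as the strap swings open, clockwise seen from above, away from the end stop: at 1.57 it points along -x of the fixture. Range 0 to 2.0; starts open at 1.3 to 1.8 and stays where it is left (about 1 N at the grip moves it).
- strap_hinge (a point): The strap's hinge axis, at the strap's mid height (93 mm above the bench); it stands at x = 7, y = 90 mm of the fixture. The strap is 24 mm wide, 10 mm thick, its underside 88 mm and its top 98 mm above the bench.
- strap_grip (a point): Grip point of the strap: the black upright round peg, 16 mm in diameter, at the strap's free end, 130 mm from the hinge axis. The point is on the peg's axis, 130 mm above the bench; the peg reaches from 98 to 148 mm.
- pad: Sprung foot of the strap: a black rubber ball of radius 10 mm under the strap, 90 mm from the hinge axis, its underside 68 mm above the bench when free, which is 3 mm lower than the top of a tube lying in the Vs. It rides up over the tube in the last 0.5 rad, where 1 to 7 N at the strap's grip are needed, and then presses down on it with about 6 N. Origin: at bench height under the ball; z up.
- enclosure: Black L-shaped enclosure of flat panels, 130 x 88 x 126 mm, origin under its centre. Bystander.
- jar: Glass jar with white cap, 60 mm across, 70 mm high, origin under its centre. Bystander.
- mug: White mug, 80 mm across, 90 mm high, origin under its centre. Bystander.
- driver: Screwdriver with an orange handle, lying. Bystander.
- collar: Black ring, 56 mm outside, 14 mm high, lying flat. Bystander.
- spacer: Brass ring, 48 mm outside, 20 mm high, lying flat. Bystander.
- cutter: Black and yellow utility knife, 110 x 20 x 12 mm, lying. Bystander.

How it is judged:
On the way:
1. with the strap still open (beyond 0.7 rad), the tube lies in both Vs with its end home against the buffer (within 1.7 mm) (y of tube in the frame of cradle between -0.0025 and 0.0025 m and z of tube in the frame of cradle between 0.052 and 0.058 m and angle between the x axis of tube and the x axis of cradle, either way round below 0.035 rad and distance between tube and buffer_c0 below 0.0837 m and value of joint strap above 0.7 rad), for 0.2 s.
At the end, for the whole second after the job is handed in: The tube lies centred in both V-blocks (2.5 mm sideways, 3 mm in height, 2 degrees), one end within 1.7 mm of the buffer; the strap is within 0.07 rad of its closed stop and its foot presses on the tube (over 2.5 N); all is released and at rest (y of tube in the frame of cradle between -0.0025 and 0.0025 m and z of tube in the frame of cradle between 0.052 and 0.058 m and angle between the x axis of tube and the x axis of cradle, either way round below 0.035 rad and distance between tube and buffer_c0 below 0.0837 m and value of joint strap below 0.07 rad and contact force between pad and tube above 2.5 N and linear speed of tube below 0.01 m/s); the robot touches nothing.
It fails at once if the buffer is rammed: the tube presses on it with more than 20 N (contact force between tube and buffer_c0 above 20 N).
It fails at once if the tube is dropped or slammed into the fixture: more than 45 N between them (contact force between tube and cradle above 45 N).
It fails at once if the tube is let drop into the fixture: faster than 0.35 m/s within 20 mm above its seat (x of tube in the frame of cradle between -0.1 and 0.1 m and y of tube in the frame of cradle between -0.04 and 0.04 m and z of tube in the frame of cradle below 0.075 m and linear speed of tube above 0.35 m/s).
It fails at once if the tube falls to the bench or plate (height (world z) of tube below 0.033 m).
It fails at once if a bystander is moved by more than 15 mm (distance of any of enclosure, jar, mug, driver, collar, spacer, cutter from where it was at the start of the episode above 0.015 m).
It also fails if it takes over 72 s, if anything falls off the work surface, if the arm or the gripper's body presses on something with over 40 N, if the wrist force passes 120 N, or if a joint passes its speed limit or range.

## Working session

There is one attempt and no reset: what is moved stays moved. The work goes in short steps, Python scripts to look and compute and a tool call to move; the robot and the scene stay as the last step left them, time stands still between calls to the robot, and variables do not carry over. Pictures are saved under pics/ and viewed, at most 10 in all, crops included, and the job is handed in when it is done.

Besides the shell and the picture viewer there is one more tool, called after "Request:" as name(argument=value, ...) on one line, values as JSON. move_arm: Moves the arm, as the interface text tells. Its arguments: {"type":"object","properties":{"rows":{"type":"string"},"squeeze":{"type":"number"}},"required":["rows"]}

```bash
mkdir -p pics; ls; cat > h.py <<'E'
import numpy as np, cv2
from station import arm
def grab(n):
    s=arm.get_state(); im,d=arm.grab_frame(n); np.savez(f'pics/{n}.npz',im=im,d=d); return s,im,d
def cloud(n,d):
    m=arm.camera_model(n); K=np.array(m['mtx']); T=np.linalg.inv(np.array(m['camera_from_world']))
    v,u=np.mgrid[:d.shape[0],:d.shape[1]]
    P=np.stack([(u-K[0,2])/K[0,0]*d,(v-K[1,2])/K[1,1]*d,d],-1)
    W=P@T[:3,:3].T+T[:3,3]; W[d==0]=np.nan; return W
E
python3 - <<'E'
from h import *
for n in('top','scene'):
    s,im,d=grab(n); cv2.imwrite(f'pics/{n}0.png',cv2.resize(im,(800,500)) )
    m=arm.camera_model(n); print(n,np.linalg.inv(m['camera_from_world'])[:3].round(3).tolist(),np.round(m['mtx'],1).tolist())
print(s)
E
```

```text
pics
top [[-0.047, -0.977, 0.209, 0.27], [-0.999, 0.045, -0.012, -0.007], [0.002, -0.209, -0.978, 1.635]] [[496.0, 0.0, 319.6], [0.0, 496.0, 200.7], [0.0, 0.0, 1.0]]
scene [[-0.265, 0.513, -0.816, 1.509], [0.964, 0.122, -0.236, 0.278], [-0.022, -0.849, -0.527, 0.71]] [[452.3, 0.0, 321.7], [0.0, 452.3, 202.0], [0.0, 0.0, 1.0]]
{'t': 0.05, 'q': array([-9.36885860e-01,  3.59356305e-01,  1.10591435e-02, -3.26302913e-04,
       -1.22410931e+00, -2.88093261e-01]), 'qd': array([-1.06369275e-04,  1.69141618e-04,  4.81374283e-04,  2.06389866e-03,
       -5.26085387e-05, -1.56051550e-04]), 'joint_efforts': array([-1.70156640e-03, -5.84673715e+01,  2.94058496e+01,  7.02606216e+00,
        1.02952193e-02, -3.87426735e-05]), 'eef_pos': array([ 0.22857912, -0.63455437,  0.20084692]), 'ee_rot': array([ 3.13996171e+00, -1.63415748e-04, -2.79588643e+00]), 'force': array([-0.56226308, -0.38938829, -0.59088791]), 'moment': array([-0.00748523, -0.00761307, -0.01253688]), 'gripper_force': 0.0, 'width': 0.08752800181025619}
```

View pics/top0.png

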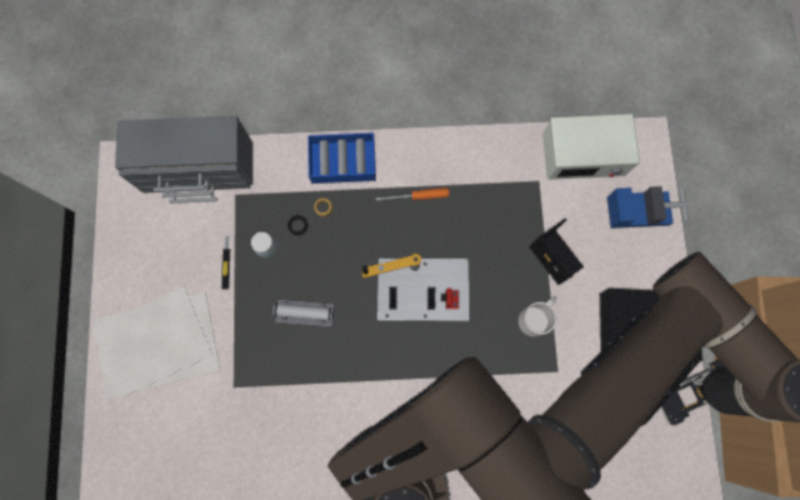

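View pics/scene0.png

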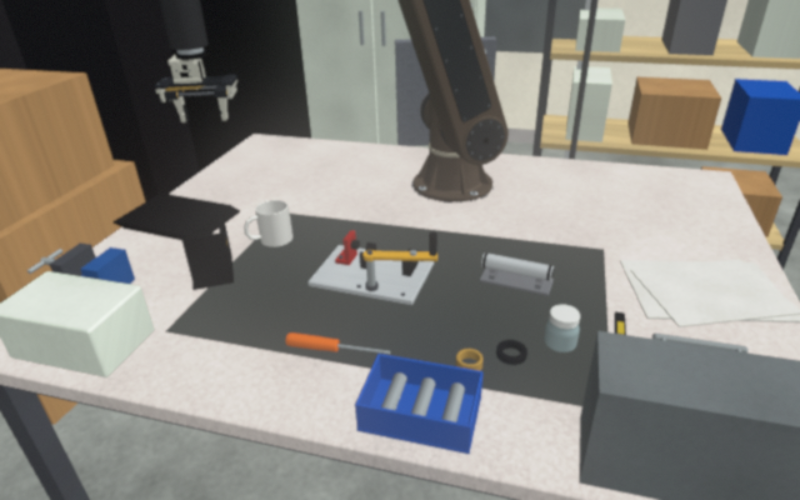

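The top view shows the tube on its rest near (303,313), the fixture plate spanning (377–469, 259–320), the red stop at (452,298), the strap hinge near (416,262) and the peg near (366,272). I'll measure these from the depth image.

```bash
python3 - <<'E'
from h import *
z=np.load('pics/top.npz'); im,d=z['im'],z['d']; W=cloud('top',d); hsv=cv2.cvtColor(im,cv2.COLOR_BGR2HSV)
def roi(x0,x1,y0,y1):
    m=np.zeros(d.shape,bool); m[int(y0/1.25):int(y1/1.25),int(x0/1.25):int(x1/1.25)]=1; return m
print('bench',np.nanmedian(W[...,2][roi(330,370,330,370)]))
R=roi(370,476,250,328)
gray=im.max(-1)
pl=R&(gray>120)&(hsv[...,1]<60)
print('plate z',np.nanmedian(W[pl][:,2]), pl.sum())
# project plate pixels on z=.012 by ray
def onplane(u,v,h):
    m=arm.camera_model('top');K=np.array(m['mtx']);T=np.linalg.inv(np.array(m['camera_from_world']))
    r=np.stack([(u-K[0,2])/K[0,0],(v-K[1,2])/K[1,1],np.ones_like(u,dtype=float)],-1)@T[:3,:3].T
    return T[:3,3]+r*((h-T[2,3])/r[...,2])[...,None]
def rect(mask,h):
    v,u=np.nonzero(mask); p=onplane(u.astype(float),v.astype(float),h)[:,:2]
    r=cv2.minAreaRect((p*1000).astype(np.float32)); return np.round(r[0],1),np.round(r[1],1),round(r[2],2)
print('plate',rect(pl,.012))
red=R&((hsv[...,0]<8)|(hsv[...,0]>172))&(hsv[...,1]>130)
print('red',rect(red,.078), np.nanmedian(W[red],0))
yel=R&(hsv[...,0]>12)&(hsv[...,0]<32)&(hsv[...,1]>120)
print('yel',rect(yel,.098), np.nanmedian(W[yel],0))
t=roi(265,340,295,330); th=t&(W[...,2]>.045)
print('tube z>45',rect(th,.050),th.sum(),np.nanmax(W[t][:,2]),np.nanmedian(W[th],0))
br=t&(gray>150); print('bright',rect(br,.05),br.sum())
big=cv2.resize(im[190:275,200:390],None,fx=4.2,fy=4.2,interpolation=cv2.INTER_CUBIC); cv2.imwrite('pics/crop1.png',big)
E
```

```text
bench 0.0009171728972328097
plate z 0.011912149917856607 2904
plate (array([510.4, -84.3]), array([239.7, 163.4]), 87.35)
red (array([ 475.7, -151.8]), array([25.3, 44.6]), 86.43) [ 0.47871334 -0.14992176  0.03030299]
yel (array([565.1, -12.6]), array([ 28.1, 134. ]), 11.61) [ 0.56423188 -0.01832281  0.09783874]
tube z>45 (array([462.2, 228.6]), array([150.1,  31.9]), 82.3) 406 0.06519302436484598 [0.46260101 0.22796875 0.05277131]
bright (array([460. , 229.7]), array([126.9,  20. ]), 82.15) 249
```

View pics/crop1.png

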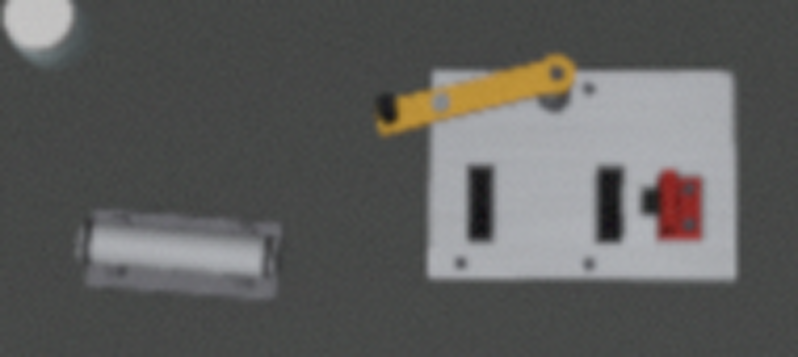

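Measured positions, all consistent with the sizes given:
- **Fixture:** origin about (0.484, -0.053), x axis at -92.65°. The plate measures 239.7 x 163.4 mm.
- **Tube:** centre about (0.462, 0.229), axis at 82.3°, measuring 150 x 32 mm.
- **Strap:** about 1.32 rad.

Next I turn the tool and travel.

Request:
move_arm(rows="0 0 -10.4 0 0 0 0.0876;0 0 -10.4 0 0 0 0.0876;0 0 -10.4 0 0 0 0.0876;0 0 -10.4 0 0 0 0.0876;0 0 -10.4 0 0 0 0.0876;0 0 -10.5 0 0 0 0.0876;0 0 0 -0.0526 -0.032 0 0.0876;0 0 0 -0.0526 -0.032 0 0.0876")

```text
t: 1.1
eef_pos: [0.3064, -0.5383, 0.2008]
ee_rot: [3.141, 0.001, -1.707]
force: [1.2, -0.0, 0.5]
width: 0.0878
gripper_force: 0.0
```

Request:
move_arm(rows="0 0 0 -0.0526 -0.032 0 0.0876;0 0 0 -0.0526 -0.032 0 0.0876;0 0 0 -0.0526 -0.032 0 0.0876;0 0 0 -0.0526 -0.032 0 0.0876;0 0 0 -0.0526 -0.032 0 0.0876;0 0 0 -0.0576 0.0121 0 0.0876;0 0 0 -0.0576 0.0121 0 0.0876;0 0 0 -0.0576 0.0121 0 0.0876")

```text
t: 2.1
eef_pos: [0.4866, -0.1222, 0.2014]
ee_rot: [3.141, -0.0, -1.705]
force: [1.4, -0.1, -0.5]
width: 0.0876
gripper_force: 0.0
```

Request:
move_arm(rows="0 0 0 -0.0576 0.0121 0 0.0876;0 0 0 0 0 0 0.0876;0 0 0 0 0 0 0.0876")

```text
t: 2.48
eef_pos: [0.4828, -0.065, 0.2017]
ee_rot: [3.141, -0.0, -1.704]
force: [0.8, 0.7, -0.4]
width: 0.0878
gripper_force: 0.0
```

```bash
cat >> h.py <<'E'
from scipy.spatial.transform import Rotation as Ro
def wristT(s):
    T=np.eye(4);T[:3,:3]=Ro.from_euler('xyz',s['ee_rot']).as_matrix();T[:3,3]=s['eef_pos']
    return T@np.array(arm.camera_model('wrist')['mount'])
def wpix(T,u,v,h):
    K=np.array(arm.camera_model('wrist')['mtx']); u=np.asarray(u,float);v=np.asarray(v,float)
    r=np.stack([(u-K[0,2])/K[0,0],(v-K[1,2])/K[1,1],np.ones_like(u)],-1)@T[:3,:3].T
    return T[:3,3]+r*((h-T[2,3])/r[...,2])[...,None]
def wcloud(T,d):
    K=np.array(arm.camera_model('wrist')['mtx']); v,u=np.mgrid[:d.shape[0],:d.shape[1]]
    P=np.stack([(u-K[0,2])/K[0,0]*d,(v-K[1,2])/K[1,1]*d,d],-1)@T[:3,:3].T+T[:3,3]; P[d==0]=np.nan; return P
def todo(target,yaw):
    s=arm.get_state(); R=Ro.from_euler('xyz',s['ee_rot']).as_matrix()
    print('t',round(s['t'],2),'shift in tool axes',(R.T@(np.array(target)-s['eef_pos'])).round(4),'yaw now',np.degrees(s['ee_rot'][2]).round(2),'turn z',round(np.degrees(s['ee_rot'][2])-yaw,2),'rp',s['ee_rot'][:2].round(4))
E
python3 - <<'E'
from h import *
s,im,d=grab('wrist'); T=wristT(s); np.save('pics/Tw1.npy',T); cv2.imwrite('pics/w1.png',im)
print(s['t'],s['eef_pos'],np.degrees(s['ee_rot']),s['q'].round(2)); print(T.round(3).tolist())
E
```

```text
2.475 [ 0.48277318 -0.06503637  0.20170992] [ 1.79990636e+02 -6.70415579e-03 -9.76079954e+01] [ 0.27  0.05 -0.39  0.   -1.14 -0.4 ]
[[-0.991, 0.127, 0.036, 0.473], [0.132, 0.954, 0.269, -0.136], [-0.0, 0.271, -0.962, 0.385], [0.0, 0.0, 0.0, 1.0]]
```

View pics/w1.png

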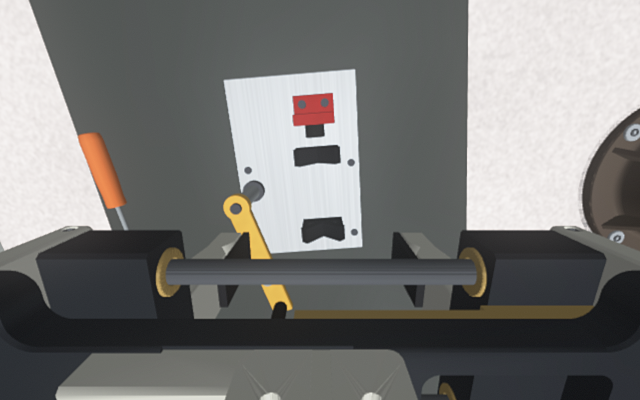

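The fixture fills the middle of the wrist view: plate corners at (224,81), (355,70) and (361,247), red stop at (314,110) with its buffer at (314,131), V-blocks at (317,156) and (323,230), and the hinge screw at (236,208). I'll measure these more precisely.

```bash
python3 - <<'E'
from h import *
z=np.load('pics/wrist.npz'); im,d=z['im'],z['d']; T=np.load('pics/Tw1.npy'); W=wcloud(T,d); hsv=cv2.cvtColor(im,cv2.COLOR_BGR2HSV)
R=np.zeros(d.shape,bool); R[60:255,215:372]=1
pl=R&(im.max(-1)>140)&(hsv[...,1]<60)&(W[...,2]<.02)&(W[...,2]>.005)
print('plate z',np.nanmedian(W[pl][:,2]),pl.sum())
p=W[pl]
h=wpix(T,*np.nonzero(pl)[::-1],.012)[:,:2]
# right edge line: fixture y=-55 ; far edge x=150
u_e=[];v_e=[]
for v in range(80,240):
    u=np.nonzero(pl[v,330:372])[0]
    if len(u): u_e.append(330+u.max()+.5); v_e.append(v)
e=wpix(T,np.array(u_e),np.array(v_e),.012)[:,:2]
l=cv2.fitLine((e*1000).astype(np.float32),cv2.DIST_HUBER,0,.01,.01).ravel(); ang=np.degrees(np.arctan2(l[1],l[0])); print('right edge',l,ang)
u_f=[];v_f=[]
for u in range(230,352):
    v=np.nonzero(pl[60:110,u])[0]
    if len(v): v_f.append(60+v.min()-.5); u_f.append(u)
f=wpix(T,np.array(u_f),np.array(v_f),.012)[:,:2]
l2=cv2.fitLine((f*1000).astype(np.float32),cv2.DIST_HUBER,0,.01,.01).ravel(); print('far edge',l2,np.degrees(np.arctan2(l2[1],l2[0])))
for th in (-92.65,ang if ang<0 else ang-180):
    ex=np.array([np.cos(np.radians(th)),np.sin(np.radians(th))]); ey=np.array([-ex[1],ex[0]])
    ox=l2[2:]@ex-150; oy=l[2:]@ey+55; o=ox*ex+oy*ey; print(th,'origin',o)
    q=np.stack([(W[...,:2]*1000-o)@ex,(W[...,:2]*1000-o)@ey,W[...,2]*1000],-1)
    r=R&((hsv[...,0]<8)|(hsv[...,0]>172))&(hsv[...,1]>130)
    vb=R&(im.max(-1)<75)&(q[...,2]>25)&(abs(q[...,1])<40)
    for nm,a,b in(('V1',-75,-25),('V2',25,66),('buf',64,110)):
        m=vb&(q[...,0]>a)&(q[...,0]<b); 
        if m.sum(): print(nm,m.sum(),np.percentile(q[m],[1,50,99],axis=0).round(1).tolist())
    print('red',np.nanpercentile(q[r],[1,99],axis=0).round(1).tolist())
c=cv2.resize(im[65:260,215:370],None,fx=3,fy=3,interpolation=cv2.INTER_CUBIC); cv2.imwrite('pics/c2.png',c)
hp=wpix(T,[236.],[208.],.098)[0,:2]*1000; print('hinge',(hp-o)@ex,(hp-o)@ey,hp)
E
```

```text
plate z 0.012818837603810307 17069
right edge [ 5.5678245e-02  9.9844879e-01  4.2840158e+02 -9.8363953e+01] 86.80822
far edge [ 9.9841422e-01 -5.6294195e-02  5.0240536e+02 -1.9960844e+02] -3.2271256
-92.65 origin [485.76016219 -48.67745245]
V1 731 [[-57.6, -25.8, 26.3], [-45.4, 0.6, 44.1], [-39.5, 26.5, 54.8]]
V2 723 [[42.1, -27.0, 28.8], [51.8, -0.5, 46.1], [60.3, 25.7, 54.7]]
buf 194 [[75.3, -10.6, 59.2], [81.2, -1.1, 65.4], [87.1, 8.4, 67.6]]
red [[88.5, -24.5, 21.0], [122.5, 21.9, 80.0]]
-93.19178 origin [486.26904  -48.475563]
V1 731 [[-57.3, -26.8, 26.3], [-45.1, -0.3, 44.1], [-39.3, 25.5, 54.8]]
V2 726 [[42.3, -27.0, 28.8], [52.0, -0.4, 46.1], [60.4, 25.8, 54.9]]
buf 194 [[75.6, -10.3, 59.2], [81.4, -0.8, 65.4], [87.3, 8.7, 67.6]]
red [[88.8, -24.0, 21.0], [122.8, 22.4, 80.0]]
hinge 7.587502209757313 89.73236380249561 [575.43975008 -61.04743267]
```

View pics/c2.png

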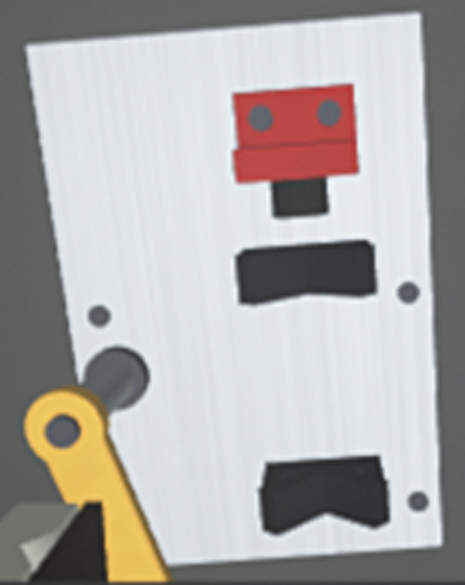

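The wrist measurement gives the fixture origin at (0.486, -0.049) with yaw -93.2°. The hinge comes out at (7.6, 89.7), which fits the given (7, 90), and the V-blocks fit too. The buffer face is at x≈75 mm. Next I go over the tube.

Request:
move_arm(rows="0 0 0 -0.0483 0.0099 0 0.06;0 0 0 -0.0483 0.0099 0 0.06;0 0 0 -0.0483 0.0099 0 0.06;0 0 0 -0.0483 0.0099 0 0.06;0 0 0 -0.0483 0.0099 0 0.06;0 0 0 -0.0483 0.0099 0 0.06;0 0 0 0 0 0 0.06;0 0 0 0 0 0 0.06")

```text
t: 3.52
eef_pos: [0.4631, 0.2287, 0.2013]
ee_rot: [3.141, -0.001, -1.706]
force: [-0.9, -0.7, 0.7]
width: 0.0602
gripper_force: 0.0
```

```bash
python3 - <<'E'
from h import *
s,im,d=grab('wrist'); T=wristT(s); W=wcloud(T,d); cv2.imwrite('pics/w2.png',im[:300])
R=(W[...,0]>.39)&(W[...,0]<.54)&(W[...,1]>.12)&(W[...,1]<.34); R[250:]=0
m=R&(W[...,2]>.042)&(W[...,2]<.065); p=W[m]
print(m.sum(),np.percentile(p,[1,50,99],axis=0).round(4).tolist())
r=cv2.minAreaRect((p[:,:2]*1000).astype(np.float32)); print(r)
top=p[p[:,2]>np.percentile(p[:,2],70)]; l=cv2.fitLine((top[:,:2]*1000).astype(np.float32),cv2.DIST_HUBER,0,.01,.01).ravel(); print('ridge',l,np.degrees(np.arctan2(l[1],l[0])))
# cylinder fit
from scipy.optimize import least_squares
def res(a):
    dr=np.array([np.cos(a[1]),np.sin(a[1])]); q=p[:,:2]-[.462,.2286]; off=q@[-dr[1],dr[0]]-a[0]
    return np.hypot(off,p[:,2]-a[2])-.016
f=least_squares(res,[0,np.radians(82.3),.04],loss='huber',f_scale=.001); a=f.x
dr=np.array([np.cos(a[1]),np.sin(a[1])]); n=np.array([-dr[1],dr[0]]); t=(p[:,:2]-[.462,.2286])@dr
lo,hi=np.percentile(t,[.3,99.7]); c=np.array([.462,.2286])+n*a[0]+dr*(lo+hi)/2
print('cyl',a[0],np.degrees(a[1]),a[2],'len',hi-lo,'centre',c,'rms',np.median(abs(res(a))))
todo([c[0],c[1],.037],np.degrees(a[1])-180)
E
```

```text
2984 [[0.4415, 0.1596, 0.0441], [0.4629, 0.2253, 0.0543], [0.4849, 0.3054, 0.0576]]
((463.2705993652344, 233.04364013671875), (149.42991638183594, 31.87653350830078), 82.61410522460938)
ridge [1.2523295e-01 9.9212736e-01 4.6327902e+02 2.3123329e+02] 82.805786
cyl -0.00091940204839948 82.65760834275889 0.040259901065097733 len 0.14893515161366233 centre [0.46346826 0.23280055] rms 0.0003991069952196148
t 3.58 shift in tool axes [-0.0044  0.0002  0.1644] yaw now -97.79 turn z -0.45 rp [ 3.1411e+00 -7.0000e-04]
```

View pics/w2.png

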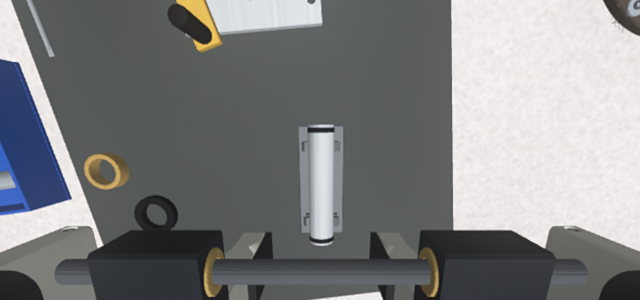

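The tube lies at (321,125)–(321,243). The cylinder fit is consistent with the given size: z 40.3 mm and length 149 mm. I descend and grip.

Request:
move_arm(rows="0 0 -0.4 -0.0044 0.0002 0.03 0.06;0 0 0 0 0 0.035 0.06;0 0 0 0 0 0.035 0.06;0 0 0 0 0 0.03 0.06;0 0 0 0 0 0.02 0.06;0 0 0 0 0 0.014 0.06;0 0 0 0 0 0 0.06;0 0 0 0 0 0 0.06")

```text
t: 4.58
eef_pos: [0.4638, 0.2343, 0.0386]
ee_rot: [-3.141, 0.001, -1.698]
force: [-0.5, 0.8, -0.8]
width: 0.0597
gripper_force: 0.0
```

Request:
move_arm(squeeze=20, rows="0 0 0 0 0 0 0.04;0 0 0 0 0 0 0.03;0 0 0 0 0 0 0.02;0 0 0 0 0 0 0.02;0 0 0 0 0 0 0.02;0 0 0 0 0 0 0.02")

```text
t: 5.32
eef_pos: [0.4631, 0.2342, 0.0377]
ee_rot: [3.142, -0.0, -1.698]
force: [0.3, -0.6, -0.5]
width: 0.02
gripper_force: 0.0
```

The fingers reached 20 mm with no force, so they aren't holding the tube. I'll look before doing anything else.

```bash
python3 - <<'E'
from h import *
print({k:np.round(v,3) for k,v in arm.get_state().items()})
s,a,d=grab('scene'); a2=cv2.resize(a[150:290,300:520],(660,420)); 
s,b,d=grab('wrist')
cv2.imwrite('pics/c3.png',np.hstack([cv2.resize(a[150:290,330:480],(400,373)),cv2.resize(b[60:340,180:460],(373,373))]))
E
```

```text
{'t': np.float64(5.325), 'q': array([ 0.847,  0.276, -0.538,  0.   , -0.757, -0.974]), 'qd': array([-0.002, -0.001,  0.001, -0.   , -0.001,  0.001]), 'joint_efforts': array([ 5.0000e-03, -4.3835e+01,  2.1360e+01,  5.1050e+00, -4.5000e-02,
        0.0000e+00]), 'eef_pos': array([0.463, 0.234, 0.038]), 'ee_rot': array([ 3.142, -0.   , -1.698]), 'force': array([ 0.275, -0.626, -0.495]), 'moment': array([-0.004,  0.061, -0.006]), 'gripper_force': np.float64(0.0), 'width': np.float64(0.02)}
```

View pics/c3.png

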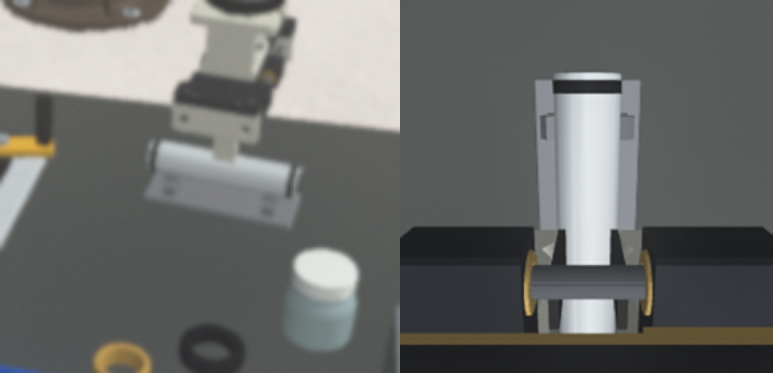

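The view shows the fingers straddling only the top of the tube, with the tips too high. I'll check the tip geometry before going lower.

```bash
python3 - <<'E'
from h import *
print('overhang',arm.finger_overhang,[x for x in dir(arm) if x[0]!='_'])
z=np.load('pics/wrist.npz'); s=arm.get_state(); T=wristT(s); W=wcloud(T,z['d'])
R=Ro.from_euler('xyz',s['ee_rot']).as_matrix(); L=(W-s['eef_pos'])@R   # tool coords
for v in range(205,320,8):
    print(v,[tuple((L[v,u]*1000).round().tolist()) if np.isfinite(L[v,u,0]) else None for u in (285,294,300,306,320,334,342,350)])
E
```

```text
overhang 0.008 ['Unreachable', 'camera_model', 'finger_overhang', 'get_state', 'grab_frame', 'job_done']
205 [(9.0, -28.0, 29.0), (9.0, -21.0, 29.0), (21.0, -13.0, -12.0), (22.0, -9.0, -16.0), (23.0, -0.0, -20.0), (23.0, 9.0, -17.0), (20.0, 14.0, -8.0), (9.0, 24.0, 28.0)]
213 [(3.0, -28.0, 29.0), (2.0, -21.0, 29.0), (16.0, -13.0, -12.0), (17.0, -9.0, -16.0), (18.0, -0.0, -18.0), (17.0, 9.0, -15.0), (15.0, 14.0, -9.0), (2.0, 24.0, 29.0)]
221 [(-4.0, -29.0, 29.0), (-4.0, -21.0, 29.0), (10.0, -13.0, -12.0), (12.0, -9.0, -16.0), (13.0, -0.0, -18.0), (11.0, 9.0, -15.0), (9.0, 15.0, -8.0), (-4.0, 24.0, 28.0)]
229 [(-11.0, -29.0, 28.0), (-11.0, -21.0, 29.0), (4.0, -13.0, -10.0), (6.0, -9.0, -15.0), (7.0, -0.0, -19.0), (6.0, 9.0, -15.0), (4.0, 15.0, -9.0), (-11.0, 24.0, 29.0)]
237 [(10.0, -20.0, -37.0), (10.0, -15.0, -37.0), (8.0, -12.0, -34.0), (1.0, -9.0, -16.0), (1.0, -0.0, -18.0), (0.0, 9.0, -15.0), (8.0, 13.0, -33.0), (9.0, 17.0, -37.0)]
245 [(10.0, -18.0, -48.0), (8.0, -14.0, -44.0), (8.0, -11.0, -45.0), (-5.0, -9.0, -16.0), (-3.0, -0.0, -20.0), (-5.0, 9.0, -15.0), (8.0, 12.0, -44.0), 
[... 921 characters left out ...]
0, -89.0), (-3.0, -12.0, -73.0), (-9.0, -10.0, -64.0), (-42.0, -10.0, -15.0), (-39.0, -0.0, -20.0), (-42.0, 10.0, -14.0), (-4.0, 10.0, -71.0), (-4.0, 14.0, -71.0)]
301 [(5.0, -13.0, -90.0), (-7.0, -12.0, -73.0), (-52.0, -15.0, -10.0), (-48.0, -10.0, -15.0), (-45.0, -0.0, -19.0), (-48.0, 10.0, -15.0), (-8.0, 10.0, -72.0), (-8.0, 14.0, -72.0)]
309 [(2.0, -13.0, -91.0), (-92.0, -24.0, 35.0), (-60.0, -15.0, -8.0), (-54.0, -10.0, -16.0), (-52.0, -0.0, -19.0), (-55.0, 10.0, -14.0), (-93.0, 20.0, 36.0), (-12.0, 14.0, -72.0)]
317 [(21.0, -9.0, -120.0), (21.0, -7.0, -120.0), (21.0, -5.0, -120.0), (21.0, -3.0, -120.0), (22.0, 0.0, -121.0), (21.0, 4.0, -120.0), (21.0, 6.0, -120.0), (21.0, 8.0, -120.0)]
```

The fingertips actually end at about -32 mm in tool z. That is roughly 40 mm short of the stated +8, and the gripper body is shifted by the same amount. I'll measure the offset exactly.

```bash
python3 - <<'E'
from h import *
z=np.load('pics/wrist.npz'); s=arm.get_state(); T=wristT(s); W=wcloud(T,z['d'])
R=Ro.from_euler('xyz',s['ee_rot']).as_matrix(); L=(W-s['eef_pos'])@R*1000
for u in (276,280,284,288,292,296,300,303,336,339,342,346,350,354,358):
    c=L[200:258,u]; i=np.nonzero(c[:,2]<-24)[0]
    if len(i): print(u,200+i.min(),c[i.min()].round(1), c[i.min()+3].round(1))
print(np.array(arm.camera_model('wrist')['mount']).round(4).tolist())
E
```

```text
276 230 [ 37.2 -14.6 -96.4] [ 37.1 -14.2 -99. ]
280 232 [ 36.  -13.4 -95.3] [ 35.  -13.5 -95.4]
284 233 [  9.6 -21.2 -31.1] [  9.4 -20.7 -35.3]
288 233 [  9.7 -18.8 -31.4] [  9.7 -18.3 -35.9]
292 233 [  9.4 -16.6 -30.6] [  9.4 -16.1 -35.2]
296 233 [  9.8 -14.1 -31.8] [  9.5 -13.8 -35.6]
300 232 [  8.3 -12.2 -26.4] [  8.1 -11.9 -30.7]
303 232 [  7.8 -10.4 -25. ] [  8.  -10.1 -30.4]
339 232 [  8.3  11.5 -26.3] [  8.3  11.2 -30.9]
342 232 [  8.2  13.3 -26.1] [  8.3  13.  -31.1]
346 233 [  9.8  15.2 -31.7] [  9.5  14.9 -35.4]
350 233 [  9.7  17.6 -31.3] [  9.8  17.1 -36.2]
354 233 [  9.2  20.2 -30. ] [  9.1  19.7 -34.4]
358 233 [  9.8  22.3 -31.6] [  9.4  21.9 -35.2]
[[0.0008, -0.9624, -0.2715, 0.0715], [1.0, 0.0009, -0.0003, 0.0005], [0.0005, -0.2715, 0.9624, -0.1835], [0.0, 0.0, 0.0, 1.0]]
```

The pads end at about -25 mm in tool z and the body begins at about -96 mm. I open the fingers, go lower in small steps and watch the force.

Request:
move_arm(rows="0 0 0 0.0015 0 0 0.06;0 0 0 0 0 0 0.06;0 0 0 0 0 0 0.06;0 0 0 0 0 0 0.06;0 0 0 0 0 0.009 0.06;0 0 0 0 0 0.009 0.06;0 0 0 0 0 0.008 0.06;0 0 0 0 0 0 0.06")

```text
t: 6.42
eef_pos: [0.4625, 0.2322, 0.0107]
ee_rot: [3.14, -0.002, -1.698]
force: [0.2, -0.2, 0.4]
width: 0.0596
gripper_force: 0.0
```

Request:
move_arm(rows="0 0 0 0 0 0.004 0.06;0 0 0 0 0 0.003 0.06;0 0 0 0 0 0 0.06")

```text
t: 6.8
eef_pos: [0.4629, 0.2327, 0.0046]
ee_rot: [3.141, -0.0, -1.698]
force: [-0.2, 0.5, -0.3]
width: 0.0604
gripper_force: 0.0
```

Request:
move_arm(rows="0 0 0 0 0 0 0.04;0 0 0 0 0 0 0.03;0 0 0 0 0 0 0.02;0 0 0 0 0 0 0.02;0 0 0 0 0 0 0.02", squeeze=20)

```text
t: 7.42
eef_pos: [0.4634, 0.233, 0.005]
ee_rot: [-3.141, 0.001, -1.698]
force: [2.2, -0.7, 0.0]
width: 0.0312
gripper_force: 20.0
```

The tube is held at a width of 31 mm with 20 N. I lift it and carry it across.

Request:
move_arm(rows="0 0 0 0 0 -0.005 0.02;0 0 0 0 0 -0.02 0.02;0 0 0 0 0 -0.03 0.02;0 0 0 0 0 -0.03 0.02;0 0 0 0 0 -0.03 0.02;0 0 -4.1 0 0 0 0.02;0 0 0 0 0 0 0.02;0 0 0 0 0 0 0.02")

```text
t: 8.43
eef_pos: [0.4623, 0.2323, 0.1192]
ee_rot: [3.14, -0.001, -1.628]
force: [0.6, 0.2, -3.1]
width: 0.0317
gripper_force: 20.0
```

```bash
python3 - <<'E'
from h import *
s=arm.get_state();print(s['width'],s['gripper_force'],s['force'])
todo([.4868,-.0288,.120],-93.2)
E
```

```text
0.03168162280660206 19.999723434448242 [ 0.60645242  0.21608871 -3.12234191]
t 8.43 shift in tool axes [ 0.2593 -0.0394 -0.0006] yaw now -93.28 turn z -0.08 rp [ 3.1404e+00 -9.0000e-04]
```

Request:
move_arm(rows="0 0 0 0.02 -0.0028 0 0.02;0 0 0 0.045 -0.007 0 0.02;0 0 0 0.045 -0.007 0 0.02;0 0 0 0.045 -0.007 0 0.02;0 0 0 0.045 -0.007 0 0.02;0 0 0 0.04 -0.006 0 0.02;0 0 0 0.0193 -0.0026 0 0.02;0 0 0 0 0 0 0.02")

```text
t: 9.43
eef_pos: [0.487, -0.0303, 0.1193]
ee_rot: [3.14, -0.0, -1.63]
force: [-0.9, 0.2, -3.2]
width: 0.0309
gripper_force: 20.0
```

Request:
move_arm(rows="0 0 0 0 0 0.02 0.02;0 0 0 0 0 0.02 0.02;0 0 0 0 0 0.01 0.02;0 0 0 0 0 0 0.02;0 0 0 0 0 0 0.02")

```text
t: 10.05
eef_pos: [0.4884, -0.0281, 0.0704]
ee_rot: [-3.141, 0.0, -1.626]
force: [0.2, 0.8, -2.5]
width: 0.0313
gripper_force: 20.0
```

```bash
python3 - <<'E'
from h import *
s,im,d=grab('wrist'); T=wristT(s); W=wcloud(T,d); R=Ro.from_euler('xyz',s['ee_rot']).as_matrix()
L=(W-s['eef_pos'])@R*1000
m=(abs(L[...,1])<20)&(L[...,2]>-60)&(L[...,2]<-34)&(im.max(-1)>20)&(L[...,0]>14)&(L[...,0]<90); m[236:]=0
p=L[m]; print(m.sum())
from scipy.optimize import least_squares
f=least_squares(lambda a:np.hypot(p[:,1]-a[0]-a[1]*p[:,0],p[:,2]-a[2]-a[3]*p[:,0])-16,[0,0,-35,0],loss='huber',f_scale=1)
print('tube y0,slope_y,z0,slope_z',f.x.round(4),'end x',np.percentile(p[:,0],99.7),'med res',np.median(abs(f.fun)))
# fixture V2 & edge re-measure
hsv=cv2.cvtColor(im,cv2.COLOR_BGR2HSV)
pl=(W[...,2]>.006)&(W[...,2]<.019)&(im.max(-1)>140)&(hsv[...,1]<60); pl[240:]=0
o=np.array([.4858,-.0487]);th=np.radians(-93.2);ex=np.array([np.cos(th),np.sin(th)]);ey=np.array([-ex[1],ex[0]])
q=np.dstack([(W[...,:2]-o)@ex,(W[...,:2]-o)@ey,W[...,2]])*1000
for x in (90,110,130):
    k=pl&(abs(q[...,0]-x)<6); print('plate y range at',x,np.percentile(q[k][:,1],[.5,99.5]) if k.sum() else None)
k=pl&(abs(q[...,1])<50); print('plate max x',np.percentile(q[k][:,0],99.7),'z',np.median(q[k][:,2]))
print(s['eef_pos'],s['force']); todo([*(o-.02*ex-.0004*ey),.0205],-93.2)
cv2.imwrite('pics/w4.png',im[:300])
E
```

```text
7116
tube y0,slope_y,z0,slope_z [ 2.71800e-01 -6.00000e-04 -3.49873e+01 -1.70000e-03] end x 75.48883003467381 med res 0.34108555795216766
plate y range at 90 [-53.93491542 108.4188501 ]
plate y range at 110 [-53.95333484 108.84940644]
plate y range at 130 [-53.72173876 108.48975552]
plate max x 140.27611531463415 z 12.650659446562962
[ 0.48837899 -0.02810719  0.07035773] [ 0.17014839  0.75797181 -2.47778097]
t 10.1 shift in tool axes [0.0007 0.002  0.05  ] yaw now -93.17 turn z 0.03 rp [-3.1405e+00  3.0000e-04]
```

View pics/w4.png

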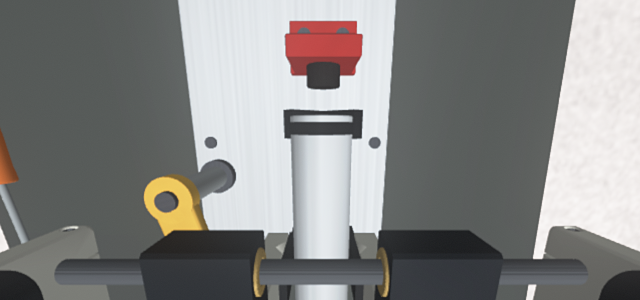

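The tube is well centred in the hand (axis at tool z -35.0). V2 spans columns 285–362 at row 120 and the tube 292–351, so I correct +1.7 mm in tool y and lower it.

Request:
move_arm(rows="0 0 0 0.0005 0.0017 0 0.02;0 0 0 0 0 0.012 0.02;0 0 0 0 0 0.014 0.02;0 0 0 0 0 0.01 0.02;0 0 0 0 0 0.005 0.02;0 0 0 0 0 0.003 0.02;0 0 0 0 0 0 0.02;0 0 0 0 0 0 0.02")

```text
t: 11.1
eef_pos: [0.4865, -0.0287, 0.0261]
ee_rot: [-3.141, 0.0, -1.626]
force: [-0.5, -0.2, -3.1]
width: 0.0313
gripper_force: 20.0
```

Request:
move_arm(rows="0 0 0 0 0 0.002 0.02;0 0 0 0 0 0.001 0.02;0 0 0 0 0 0 0.02;0 0 0 0 0 0 0.02")

```text
t: 11.6
eef_pos: [0.4862, -0.0287, 0.0228]
ee_rot: [-3.142, 0.0, -1.626]
force: [0.9, 0.5, -2.3]
width: 0.0315
gripper_force: 20.0
```

Request:
move_arm(rows="0 0 0 0 0 0.001 0.02;0 0 0 0 0 0.001 0.02;0 0 0 0 0 0 0.02;0 0 0 0 0 0 0.02")

```text
t: 12.1
eef_pos: [0.4865, -0.0287, 0.0209]
ee_rot: [-3.141, 0.0, -1.626]
force: [0.7, -1.1, -2.3]
width: 0.0313
gripper_force: 20.0
```

Request:
move_arm(rows="0 0 0 0 0 0.0007 0.02;0 0 0 0 0 0 0.02;0 0 0 0 0 0 0.02")

```text
t: 12.48
eef_pos: [0.4869, -0.0286, 0.0204]
ee_rot: [-3.14, 0.0, -1.626]
force: [1.9, -2.0, 2.3]
width: 0.0313
gripper_force: 20.0
```

Contact is made, at about +5 N on the wrist. I release slightly so the tube seats itself, then grip again more softly.

Request:
move_arm(rows="0 0 0 0 0 0 0.04;0 0 0 0 0 0 0.04;0 0 0 0 0 0 0.04;0 0 0 0 0 0 0.025;0 0 0 0 0 0 0.02;0 0 0 0 0 0 0.02", squeeze=15)

```text
t: 13.22
eef_pos: [0.487, -0.0286, 0.0203]
ee_rot: [-3.14, 0.0, -1.626]
force: [3.0, -0.6, -1.4]
width: 0.0317
gripper_force: 15.0
```

Request:
move_arm(rows="0 0 0 0.002 0 0 0.02;0 0 0 0.003 0 0 0.02;0 0 0 0.003 0 0 0.02;0 0 0 0.003 0 0 0.02;0 0 0 0.002 0 0 0.02;0 0 0 0 0 0 0.02;0 0 0 0 0 0 0.02")

```text
t: 14.1
eef_pos: [0.4861, -0.0419, 0.0204]
ee_rot: [-3.14, 0.0, -1.626]
force: [4.1, 0.6, 1.8]
width: 0.0315
gripper_force: 15.0
```

Request:
move_arm(rows="0 0 0 0.002 0 0 0.02;0 0 0 0.002 0 0 0.02;0 0 0 0.001 0 0 0.02")

```text
t: 14.48
eef_pos: [0.4859, -0.0465, 0.0204]
ee_rot: [-3.14, 0.0, -1.626]
force: [4.5, 3.6, 0.5]
width: 0.0317
gripper_force: 15.0
```

Request:
move_arm(rows="0 0 0 0.0005 0 0 0.02;0 0 0 0.0005 0 0 0.02;0 0 0 0 0 0 0.02")

```text
t: 14.85
eef_pos: [0.4859, -0.0475, 0.0204]
ee_rot: [-3.14, 0.0, -1.626]
force: [3.7, 3.4, 2.0]
width: 0.0318
gripper_force: 15.0
```

Request:
move_arm(rows="0 0 0 0.0005 0 0 0.02;0 0 0 0.0005 0 0 0.02;0 0 0 0 0 0 0.02")

```text
t: 15.22
eef_pos: [0.4858, -0.0482, 0.0203]
ee_rot: [-3.14, 0.001, -1.626]
force: [4.3, 5.5, 1.5]
width: 0.0315
gripper_force: 15.0
```

Request:
move_arm(rows="0 0 0 0.0005 0 0 0.02;0 0 0 0 0 0 0.02;0 0 0 0 0 0 0.02")

```text
t: 15.6
eef_pos: [0.4858, -0.0485, 0.0203]
ee_rot: [-3.14, 0.001, -1.626]
force: [4.4, 6.7, 0.9]
width: 0.0316
gripper_force: 15.0
```

Request:
move_arm(rows="0 0 0 0.0005 0 0 0.02;0 0 0 0 0 0 0.02;0 0 0 0 0 0 0.02")

```text
t: 15.98
eef_pos: [0.4859, -0.0488, 0.0203]
ee_rot: [-3.14, 0.001, -1.626]
force: [3.6, 7.7, 0.6]
width: 0.0313
gripper_force: 15.0
```

```bash
python3 - <<'E'
from h import *
s,im,d=grab('wrist'); print(s['eef_pos'],s['force'])
cv2.imwrite('pics/c5.png',cv2.resize(im[20:200,240:400],None,fx=3.3,fy=3.3,interpolation=cv2.INTER_CUBIC))
E
```

```text
[ 0.48585053 -0.04881569  0.02029537] [3.60102573 7.74033452 0.59927318]
```

View pics/c5.png

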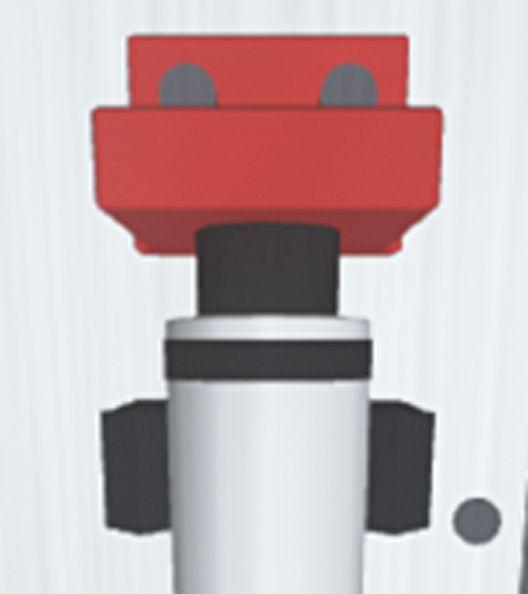

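The tube end at row 318 of the crop touches the buffer, and the resistance has grown by about 4 N over 1.2 mm, so it is home. I release and rise.

Request:
move_arm(rows="0 0 0 0 0 0 0.035;0 0 0 0 0 0 0.04;0 0 0 0 0 0 0.05;0 0 0 0 0 0 0.05;0 0 0 0 0 -0.01 0.05;0 0 0 0 0 -0.02 0.05;0 0 0 0 0 -0.03 0.05;0 0 0 0 0 -0.04 0.05")

```text
t: 17.02
eef_pos: [0.4842, -0.0499, 0.1211]
ee_rot: [3.14, -0.0, -1.627]
force: [1.1, -0.3, 0.3]
width: 0.05
gripper_force: 0.0
```

Request:
move_arm(rows="0 0 0 0 0 -0.04 0.05;0 0 0 0 0 -0.02 0.05;0 0 0 0 0 0 0.05;0 0 0 0 0 0 0.05")

```text
t: 17.52
eef_pos: [0.4844, -0.0498, 0.1797]
ee_rot: [3.141, 0.0, -1.627]
force: [-0.4, 0.5, -0.6]
width: 0.0499
gripper_force: 0.0
```

```bash
python3 - <<'E'
from h import *
from scipy.optimize import least_squares
s,im,d=grab('wrist'); T=wristT(s); W=wcloud(T,d)
o=np.array([.4858,-.0487]);th=np.radians(-93.2);ex=np.array([np.cos(th),np.sin(th)]);ey=np.array([-ex[1],ex[0]])
q=np.dstack([(W[...,:2]-o)@ex,(W[...,:2]-o)@ey,W[...,2]])*1000
m=(abs(q[...,1])<20)&(q[...,2]>58)&(q[...,2]<76)&(abs(q[...,0])<90)&(im.max(-1)>110); m[230:]=0; p=q[m]
f=least_squares(lambda a:np.hypot(p[:,1]-a[0]-a[1]*p[:,0],p[:,2]-a[2]-a[3]*p[:,0])-16,[0,0,55,0],loss='huber',f_scale=1)
print('tube in fixture',f.x.round(4),'x range',np.percentile(p[:,0],[.3,99.7]).round(1))
st,it,dt=grab('top'); W=cloud('top',dt); q=np.dstack([(W[...,:2]-o)@ex,(W[...,:2]-o)@ey,W[...,2]])*1000
hsv=cv2.cvtColor(it,cv2.COLOR_BGR2HSV)
k=(q[...,2]>105)&(q[...,2]<160)&(abs(q[...,0]+119)<30)&(abs(q[...,1]-58)<30)
print('peg top cam',k.sum(),np.median(q[k],0) if k.sum() else None)
# strap in wrist view
hs=cv2.cvtColor(im,cv2.COLOR_BGR2HSV); qw=np.dstack([(wcloud(T,d)[...,:2]-o)@ex,(wcloud(T,d)[...,:2]-o)@ey,wcloud(T,d)[...,2]])*1000
y=(hs[...,0]>12)&(hs[...,0]<32)&(hs[...,1]>120)&(abs(qw[...,2]-98)<5)&(qw[...,1]>20)&(qw[...,1]<120); r=cv2.minAreaRect(qw[y][:,:2].astype(np.float32)); print('strap wrist',y.sum(),r)
z=np.load('pics/top.npz')
cv2.imwrite('pics/w6.png',im)
todo([*o,.16],-93.2); print(s['q'].round(2))
E
```

```text
tube in fixture [ 2.03100e-01 -1.00000e-03  5.54249e+01 -2.30000e-03] x range [-42.9  87.4]
peg top cam 0 None
strap wrist 1539 ((-51.936744689941406, 70.31805419921875), (152.66668701171875, 28.67877197265625), 18.359968185424805)
t 17.62 shift in tool axes [-0.0012 -0.0015  0.0192] yaw now -93.19 turn z 0.01 rp [ 3.1398e+00 -4.0000e-04]
[ 0.3   0.06 -0.42 -0.   -1.09 -0.36]
```

The tube is seated (y 0.2 mm, z 55.4 mm, straight). I locate the peg from the depth data without using another picture.

```bash
python3 - <<'E'
from h import *
o=np.array([.4858,-.0487]);th=np.radians(-93.2);ex=np.array([np.cos(th),np.sin(th)]);ey=np.array([-ex[1],ex[0]])
fx=lambda W:np.dstack([(W[...,:2]-o)@ex,(W[...,:2]-o)@ey,W[...,2]])*1000
s=arm.get_state()
for n in('wrist','scene','top'):
    z=np.load(f'pics/{n}.npz') if n!='scene' else None
    if n=='scene': _,im,d=grab('scene')
    else: im,d=z['im'],z['d']
    q=fx(wcloud(wristT(s),d) if n=='wrist' else cloud(n,d)); hs=cv2.cvtColor(im,cv2.COLOR_BGR2HSV)
    if n=='wrist': q[232:]=np.nan
    rad=np.hypot(q[...,0]-7,q[...,1]-90)
    k=(q[...,2]>103)&(q[...,2]<152)&(rad<160)&(rad>90)&(q[...,0]<-20)
    print(n,'peg',k.sum(),np.percentile(q[k],[5,50,95],axis=0).round(1).tolist() if k.sum() else '')
    y=(hs[...,0]>12)&(hs[...,0]<32)&(hs[...,1]>120)&(q[...,2]>94)&(q[...,2]<103)&(rad<160)
    if y.sum()>20:
        p=q[y][:,:2]; l=cv2.fitLine(p.astype(np.float32),cv2.DIST_HUBER,0,.01,.01).ravel(); far=p[np.hypot(p[:,0]-7,p[:,1]-90)>60]; m=np.median(far,0)
        print(n,'strap',y.sum(),'line',np.degrees(np.arctan2(l[1],l[0])),'far med',m,'angle',np.arctan2(7-m[0],90-m[1]),'maxr',np.hypot(p[:,0]-7,p[:,1]-90).max())
E
```

```text
wrist peg 0 
wrist strap 1202 line 17.748386 far med [nan nan] angle nan maxr 46.586586490994044
scene peg 102 [[-123.7, 57.8, 105.1], [-117.9, 64.3, 128.0], [-111.0, 68.2, 146.3]]
scene strap 253 line 14.024878 far med [-92.23330425  69.96829225] angle 1.3716083673603752 maxr 137.0603275855399
top peg 0
  return _methods._mean(a, axis=axis, dtype=dtype,
  ret = um.true_divide(
```

The peg is at fixture (-119, 58), strap angle about 1.32 rad, which is (0.550, 0.067) in world. I move above it with the finger line along the tangent.

Request:
move_arm(rows="0 0 0 0 0 -0.015 0.06;0 0 0 -0.04 -0.0197 0 0.06;0 0 0 -0.04 -0.0197 0 0.06;0 0 0 -0.04 -0.0197 0 0.06;0 0 -7.2 0 0 0 0.06;0 0 -7.2 0 0 0 0.06;0 0 0 0 0 0 0.06;0 0 0 0 0 0 0.06")

```text
t: 18.68
eef_pos: [0.5508, 0.0667, 0.1954]
ee_rot: [-3.141, -0.0, -1.378]
force: [0.1, 0.1, -0.5]
width: 0.06
gripper_force: 0.0
```

```bash
python3 - <<'E'
from h import *
todo([.550,.0669,.092],-78.8)
s,im,d=grab('wrist'); T=wristT(s); W=wcloud(T,d); L=(W-s['eef_pos'])@Ro.from_euler('xyz',s['ee_rot']).as_matrix()*1000
m=(W[...,2]>.105)&(W[...,2]<.155)&(abs(L[...,0])<45)&(abs(L[...,1])<25)
print(m.sum(),np.percentile(L[m],[2,50,98],axis=0).round(1).tolist() if m.sum() else '')
cv2.imwrite('pics/w7.png',im)
E
```

```text
t 18.68 shift in tool axes [-0.0003  0.0008  0.1034] yaw now -78.95 turn z -0.15 rp [-3.1413e+00 -1.0000e-04]
464 [[-6.0, -5.1, 45.6], [4.9, 1.8, 48.4], [42.1, 8.9, 90.4]]
```

View pics/w7.png

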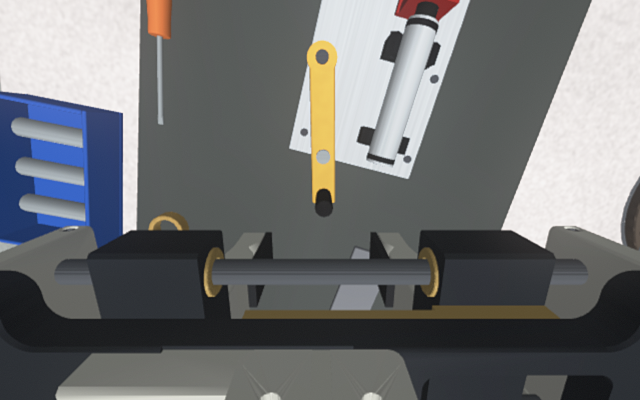

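The peg at (324,203) sits centred between the fingers, with the strap pointing straight at the gripper. I descend and grip lightly.

Request:
move_arm(rows="0 0 -0.15 0 0.0015 0.02 0.06;0 0 0 0 0 0.025 0.06;0 0 0 0 0 0.025 0.06;0 0 0 0 0 0.02 0.06;0 0 0 0 0 0.013 0.06;0 0 0 0 0 0 0.06;0 0 0 0 0 0 0.03;0 0 0 0 0 0 0.01")

```text
t: 19.73
eef_pos: [0.5497, 0.0667, 0.0929]
ee_rot: [-3.14, 0.0, -1.373]
force: [0.3, 0.6, -0.9]
width: 0.0456
gripper_force: 0.0
```

Request:
move_arm(squeeze=8, rows="0 0 0 0 0 0 0.005;0 0 0 0 0 0 0.005;0 0 0 0 0 0 0.005")

```text
t: 20.1
eef_pos: [0.5492, 0.0665, 0.0922]
ee_rot: [-3.142, 0.0, -1.372]
force: [0.4, 1.3, 0.3]
width: 0.0157
gripper_force: 8.4
```

```bash
python3 - <<'E'
from h import *
s=arm.get_state(); p=s['eef_pos'][:2]
o=np.array([.4858,-.0487]);th=np.radians(-93.2);ex=np.array([np.cos(th),np.sin(th)]);ey=np.array([-ex[1],ex[0]])
f=np.array([(p-o)@ex,(p-o)@ey])*1000; print(f,'a',np.arctan2(7-f[0],90-f[1]),'r',np.hypot(7-f[0],90-f[1]),s['width'],s['gripper_force'],s['force'],np.degrees(s['ee_rot'][2]))
E
```

```text
[-118.60602015   56.82738886] a 1.3125912726094 r 129.91264152835848 0.015678536357938182 8.372687548398972 [0.39800125 1.30833046 0.34493427] -78.6363612091076
```

The grip is good: r = 129.9 mm, angle 1.313 rad (75.2°). I swing in 5° rows with an 11.3 mm chord.

Request:
move_arm(rows="0 0 -5 0.0005 0.0113 0 0.005;0 0 -5 0.0005 0.0113 0 0.005;0 0 -5 0.0005 0.0113 0 0.005;0 0 -5 0.0005 0.0113 0 0.005;0 0 -5 0.0005 0.0113 0 0.005;0 0 -5 0.0005 0.0113 0 0.005;0 0 -5 0.0005 0.0113 0 0.005;0 0 -5 0.0005 0.0113 0 0.005")

```text
t: 21.1
eef_pos: [0.473, 0.0205, 0.0921]
ee_rot: [-3.141, 0.001, -0.672]
force: [-1.5, 2.9, 1.3]
width: 0.0154
gripper_force: 8.0
```

```bash
cat >> h.py <<'E'
def strap():
    s=arm.get_state(); p=s['eef_pos'][:2]
    o=np.array([.4858,-.0487]);th=np.radians(-93.2);ex=np.array([np.cos(th),np.sin(th)]);ey=np.array([-ex[1],ex[0]])
    f=np.array([(p-o)@ex,(p-o)@ey])*1000; a=np.arctan2(7-f[0],90-f[1]); R=Ro.from_euler('xyz',s['ee_rot']).as_matrix()
    print(s['t'],f.round(1),'a deg',np.degrees(a).round(2),'r',np.hypot(7-f[0],90-f[1]).round(2),'w',s['width'].round(4),s['gripper_force'],'F tool',(R.T@s['force']).round(1),'yaw',np.degrees(s['ee_rot'][2]).round(2),'want',(-3.2-np.degrees(a)).round(2))
E
python3 -c "from h import *; strap()"
```

```text
Traceback (most recent call last):
  File "h.py", line 28, in strap
    print(s['t'],f.round(1),'a deg',np.degrees(a).round(2),'r',np.hypot(7-f[0],90-f[1]).round(2),'w',s['width'].round(4),s['gripper_force'],'F tool',(R.T@s['force']).round(1),'yaw',np.degrees(s['ee_rot'][2]).round(2),'want',(-3.2-np.degrees(a)).round(2))
                                                                                                     ^^^^^^^^^^^^^^^^
AttributeError: 'float' object has no attribute 'round'
```

```bash
sed -i "s/s\['width'\].round(4)/round(float(s['width']),4)/" h.py; python3 -c "from h import *; strap()"
```

```text
21.1 [-68.4 -16.7] a deg 35.24 r 130.6 w 0.0154 8.000381290912628 F tool [-3.  -1.3 -1.3] yaw -38.48 want -38.44
```

Request:
move_arm(rows="0 0 -4 0.0009 0.009 0 0.005;0 0 -4 0.0003 0.0091 0 0.005;0 0 -4 0.0003 0.0091 0 0.005;0 0 -4 0.0003 0.0091 0 0.005;0 0 -4 0.0003 0.0091 0 0.005;0 0 -4 0.0003 0.0091 0 0.005;0 0 -4 0.0003 0.0091 0 0.005", squeeze=15)

```text
t: 21.98
eef_pos: [0.4458, -0.0373, 0.0921]
ee_rot: [-3.142, 0.003, -0.184]
force: [-7.6, 5.3, 8.3]
width: 0.0159
gripper_force: 15.0
```

```bash
python3 -c "from h import *; strap()"
```

```text
21.975 [ -9.1 -40.6] a deg 7.04 r 131.6 w 0.0159 15.001143515110016 F tool [-8.5 -3.9 -8.3] yaw -10.53 want -10.24
```

Request:
move_arm(rows="0 0 -2 -0.0008 0.0045 0 0.005;0 0 -2 -0.0004 0.0045 0 0.005;0 0 -1.5 0 0.0034 0 0.005;0 0 0 0 0 0 0.005")

```text
t: 22.48
eef_pos: [0.4439, -0.0498, 0.0921]
ee_rot: [3.141, 0.001, -0.09]
force: [-4.3, -0.1, 4.4]
width: 0.0155
gripper_force: 15.0
```

```bash
python3 -c "from h import *; strap()"
```

```text
22.475 [  3.4 -41.8] a deg 1.55 r 131.82 w 0.0155 15.000949949026108 F tool [-4.3  0.5 -4.4] yaw -5.15 want -4.75
```

Next comes the last 1.5° up to the stop, in small steps while watching the tangential force.

Request:
move_arm(rows="0 0 -1 -0.0003 0.002 0 0.005;0 0 -0.5 0 0.0015 0 0.005;0 0 0 0 0 0 0.005;0 0 0 0 0 0 0.005")

```text
t: 22.98
eef_pos: [0.4437, -0.0529, 0.0921]
ee_rot: [3.141, 0.001, -0.064]
force: [-4.9, 0.9, 4.5]
width: 0.0157
gripper_force: 15.0
```

```bash
python3 -c "from h import *; strap()"
```

```text
22.975 [  6.5 -41.8] a deg 0.2 r 131.85 w 0.0157 15.000513195991516 F tool [-4.9 -0.6 -4.5] yaw -3.65 want -3.4
```

Request:
move_arm(rows="0 0 0 0 0.001 0 0.005;0 0 0 0 0.0005 0 0.005;0 0 0 0 0 0 0.005;0 0 0 0 0 0 0.005")

```text
t: 23.48
eef_pos: [0.4436, -0.0542, 0.0921]
ee_rot: [3.142, 0.0, -0.064]
force: [-6.3, 2.6, 5.6]
width: 0.0155
gripper_force: 15.0
```

```bash
python3 -c "from h import *; strap()"
```

```text
23.475 [  7.8 -41.9] a deg -0.36 r 131.87 w 0.0155 15.000514537096024 F tool [-6.5 -2.2 -5.6] yaw -3.64 want -2.84
```

Request:
move_arm(rows="0 0 0 0 0.001 0 0.005;0 0 0 0 0.001 0 0.005;0 0 0 0 0 0 0.005;0 0 0 0 0 0 0.005")

```text
t: 23.98
eef_pos: [0.4435, -0.0557, 0.0921]
ee_rot: [-3.141, 0.0, -0.063]
force: [-5.4, 5.7, 6.0]
width: 0.0156
gripper_force: 15.0
```

```bash
python3 -c "from h import *; strap()"
```

```text
23.975 [  9.4 -41.8] a deg -1.03 r 131.86 w 0.0156 15.001318752765656 F tool [-5.8 -5.4 -6. ] yaw -3.64 want -2.17
```

The tangential force is rising steadily past the nominal closed angle, so the strap is at its stop. I let go and rise.

Request:
move_arm(rows="0 0 0 0 -0.0015 0 0.03;0 0 0 0 0 0 0.045;0 0 0 0 0 0 0.045;0 0 0 0 0 0 0.045;0 0 0 0 0 -0.02 0.045;0 0 0 0 0 -0.04 0.045;0 0 0 0 0 -0.05 0.045;0 0 0 0 0 -0.03 0.045")

```text
t: 24.98
eef_pos: [0.4445, -0.0548, 0.2346]
ee_rot: [-3.141, -0.003, -0.063]
force: [0.8, -0.2, -0.6]
width: 0.0449
gripper_force: 0.0
```

Request:
move_arm(rows="0 0 0 0 -0.05 0 0.045;0 0 0 0 -0.06 0 0.045;0 0 0 0 -0.06 0 0.045;0 0 0 0 -0.05 0 0.045;0 0 0 0 0 0 0.045;0 0 0 0 0 0 0.045")

```text
t: 25.72
eef_pos: [0.4576, 0.1647, 0.2318]
ee_rot: [3.141, 0.0, -0.063]
force: [-1.0, -0.5, -0.4]
width: 0.0449
gripper_force: 0.0
```

```bash
python3 - <<'E'
from h import *
s=arm.get_state(); print(s['eef_pos'],s['force'],s['width'])
o=np.array([.4858,-.0487]);th=np.radians(-93.2);ex=np.array([np.cos(th),np.sin(th)]);ey=np.array([-ex[1],ex[0]])
for n in('top','scene'):
    _,im,d=grab(n); W=cloud(n,d); q=np.dstack([(W[...,:2]-o)@ex,(W[...,:2]-o)@ey,W[...,2]])*1000; hs=cv2.cvtColor(im,cv2.COLOR_BGR2HSV)
    y=(hs[...,0]>12)&(hs[...,0]<32)&(hs[...,1]>120)&(abs(q[...,2]-98)<6)&(np.hypot(q[...,0]-7,q[...,1]-90)<160); p=q[y][:,:2]
    print(n,y.sum(),'strap rect',cv2.minAreaRect(p.astype(np.float32)) if y.sum()>5 else '')
    t=(abs(q[...,1])<22)&(q[...,2]>57)&(q[...,2]<76)&(abs(q[...,0])<95)&(hs[...,1]<60); p=q[t]
    print(' tube',t.sum(),np.percentile(p,[1,50,99],axis=0).round(1).tolist())
E
```

```text
[0.45755655 0.1647129  0.23179637] [-0.96860099 -0.49343469 -0.35161628] 0.04492352216993691
top 253 strap rect ((12.777124404907227, 28.831531524658203), (25.359294891357422, 149.30511474609375), 1.5696922540664673)
 tube 380 [[-70.6, -15.3, 57.7], [-7.0, -0.9, 67.4], [85.7, 16.4, 75.5]]
scene 230 strap rect ((8.68752384185791, 30.333839416503906), (153.98614501953125, 27.726573944091797), 89.95098876953125)
 tube 326 [[-74.7, -5.8, 57.2], [-16.3, 10.4, 64.5], [82.9, 19.8, 71.0]]
```

```bash
python3 -c "
from station import arm
print(arm.job_done())"
```

```text
the job is handed in; nothing more can be done
None
```

The job is handed in with the tube home against the buffer in both Vs, the strap closed to within about 0.03 rad of its stop, and the gripper clear; the result itself was not reported, and I did not measure the foot's pressure or re-check the bystanders.

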